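# Refit the start selector of a laundry machine console

## Robot

A 6-joint arm with a two-finger parallel gripper is mounted at the origin on the work surface. World frame = base frame: x ahead of the robot, y to its left, z up, the work surface at z = 0. Lengths are in m, angles in degrees, forces in N, time in s.
With the tool pointing down it reaches from about 0.325 to 0.85 m from the base axis. Payload 15.5 kg.
Tool frame: the origin (TCP) lies at the very end of the fingers, on their centre line; the grasp point (between the pads) lies arm.grip_depth behind it (arm.grip_depth is the distance from the TCP to the grasp point, in m); z points along the fingers, y is the line along which they close (so a half turn about z gives the same grasp; the last joint's range is limited). The gripper opens to 91 mm and grips with 3 to 60 N. Pads are 32 mm wide; open, the fingers measure 118 mm over their backs; the gripper's body (76 mm by 178 mm) begins 60 mm behind the grasp point.
Start: joints at [68.096, 28.281, 77.091, -0, 74.628, -5.472], TCP at [0.177, 0.599, 0.214] pointing down, gripper open.
Joint ranges: [-166.48, 166.48], [-47.26, 123.95], [12.59, 153.08], [-70.14, 250.14], [6.76, 159.57], [-176.63, 176.63]. Speed limits (degrees/s): [108.29, 108.29, 147.25, 172.46, 172.46, 172.46].

## Interface

Orientations are given as a 3x3 rotation matrix whose columns are the frame's x, y, z axes.
In Python, from rig import arm, probe_bus, snapshot, get_calibration, solve_ik gives the robot as it stands (arm), with the cameras as plain functions, the kinematics as plain functions and the readings (probe_bus). Calls block until the motion is done:
- arm.move_to(position, orientation): joint-space move of the TCP to a pose.
- arm.move_l(position, orientation=None, feed=0.15): straight line of the TCP; orientation=None keeps the orientation; feed is the mean speed in m/s.
- arm.move_joints(angles): joint-space move.
- arm.grip(opening): finger opening in m; the grip force is fixed at half the most; returns when the fingers have stopped.
- arm.sleep(seconds).
- solve_ik(position, orientation): joint angles nearest the present ones, or None.
- snapshot(name): name is "side" or "top" or "wrist"; returns the picture (480x640x3 uint8, red, green, blue); there is no depth.
- get_calibration(name): a dict with "intrinsics" (3x3 intrinsics, pixels), "k1" (the pictures are not rectified: a ray, as slopes to the right and down, at radius r is drawn at 1 + k1 r^2 times it, then the intrinsics apply), "cam_to_world" (4x4, takes a point from camera to world coordinates). Camera axes: x right, y down, z forward; pixel columns grow to the right and rows downward; lengths in m; the calibration is good to about 2 mm. A picture is of the moment at which its call begins: read the wrist's pose just before it. get_calibration takes no time and is no camera call; for the wrist camera it gives the pose at the moment of the call.
A pose or a line that the arm cannot do raises arm.Unreachable and nothing moves.
- arm.sign_off(): hands the job in; it is judged then, once.
Readings, each from a call of its own:
- probe_bus.current_t(): time.
- probe_bus.current_joint_positions(): joint angles.
- probe_bus.current_dq(): joint speeds.
- probe_bus.current_tau(): joint torques, N m.
- probe_bus.current_ee_pos(): TCP position.
- probe_bus.current_tool_rot(): TCP orientation.
- probe_bus.current_force(): force on the tool from outside, world axes, zero at the start.
- probe_bus.current_torque(): the same for the moment, N m.
- probe_bus.current_width(): finger opening in m.
- probe_bus.current_grasp_force(): force on a finger pad.
Only numpy, scipy, OpenCV 4.12 (cv2) and the standard library are available. Lean on these libraries where they do the work, as an engineer would, in place of code of your own. Each camera call takes 0.05 s, during which the arm holds its last target. There are 200 camera calls.

## Task

On the laundry machine's console lying face up on the counter, push the loose selector module along its channel until it clicks past the catch and sits fully home against its neighbour. Then take the large loose pointer knob, turn it so that its flat matches the flat of the module's D-shaped shaft and push it fully on. Finish while still holding the knob pressed all the way in against the shaft's start spring, without letting go, and leave the other loose things where they lie.

Things in the scene. Friction and masses are not known exactly. Their poses are not given: they have to be found in the camera images.
- console: white laundry console lying face up: channel 140 mm wide (x), 600 mm long (y), side lips 45 mm high, right end capped, left (+y) end open. Modules fitted in its right half carry small round knobs, a bare round 6 mm shaft and one large knob; the loose selector module is in its left half. Origin: centre of the underside, x across it (away from the robot)
- module (a joint): selector module along the channel, m: 0 at the open left end of its travel, 0.130 fully home against the next module. Slides with 2 N of friction and stays where left. Over the last 13 mm a spring catch resists, up to 15 N in all; its crest is 6 mm before home. From 3 mm past the crest on it draws the module home by itself and holds it there against several newtons
- module_end (a point): middle of the top edge of the selector module's left (+y) end face, the face to push on, 52 mm above the counter. The module's grey plate is 100 mm wide, 110 long, 18 thick; the upright face is 18 mm high. Behind it the channel is empty, 100 mm wide between the lips, its floor 4 mm above the counter. x across the channel (away from the robot), push towards its -y, z up
- shaft_tip (a point): centre of the top end of the selector module's steel D-shaft, upright, 12 mm thick, standing 24 mm out of the module's face; its flat is 2 mm from the axis, along its whole length; chamfered tip. x axis points to the flat, z up. In module_end's frame it stands 55 mm to -y and 5 mm to +x, and moves with the module. It turns only stiffly (0.08 N m) and stays as it is
- start_shaft (a joint): how far the shaft is pushed down into the module against its start spring, m: 0 out (at rest), 0.006 all the way in. The spring gives from 4 N on and takes 10 N at the end of its travel
- knob: large loose die-cast knob, 140 g, lying on its round skirt (48 mm across, 8 mm high). On the skirt an upright finger bar to grip: 18 mm thick (y), 39 mm long (x), 8 to 32 mm above the underside; an 8 mm thick pointer nose lengthens it to x = +30 mm, a dark line on top leads to it. Origin: centre of the underside, on the bore's axis; x axis to the pointer, z up
- knob_bore (a point): mouth of the D-shaped bore in the knob's underside, same place and axes as knob. The bore is 13 mm across, 16 mm deep; its flat, 2.6 mm from the axis, is on the pointer's side (+x); it goes on freely within about 0.1 rad. Fully on, this point is 16 mm below the shaft's tip: 8 mm above the module's face with the shaft out, 2 mm with it pressed all the way in
- knob_pointer (a point): end of the knob's pointer nose: 30 mm from the knob's axis along its +x, 20 mm above its underside
- small_knob: bystander: a loose small round knob, 30 mm in diameter, 18 mm high, not to be used. Origin: centre of the underside
- tape_roll: bystander: a roll of tape, 66 mm in diameter, 19 mm high, lying flat. Origin: centre of the underside
- screwdriver: bystander: a screwdriver 200 mm long, lying on the counter at the left
- end_cap: bystander: the console's grey left end cap, 144 x 56 x 26 mm, lying on the counter at the left. Origin: centre of the underside

How it is judged:
By the outcome, as a careful person would: the job done as asked, in the order asked, and still so for the second after the job is handed in, while the arm keeps its last pose, push and grip.
It also fails if it takes over 67 s, if anything falls off the work surface, if the arm or the gripper's body presses on something with over 40 N, if the wrist force passes 120 N, or if a joint passes its speed limit or range.

## Working session

There is one attempt and no reset: what is moved stays moved. The work goes in short steps, each a Python script; the robot and the scene stay as the last script left them, time stands still between calls to the robot, and variables do not carry over. Pictures are saved under pics/ and viewed, at most 10 in all, crops included, and the job is handed in when it is done.

```bash
ls; mkdir -p pics; python3 - <<'E'
from rig import arm, probe_bus, snapshot, get_calibration, solve_ik
import cv2,numpy as np
print(probe_bus.current_t(),arm.grip_depth,probe_bus.current_width())
for n in("top","side"):
    cv2.imwrite(f"pics/{n}0.png",snapshot(n)[:,:,::-1])
    c=get_calibration(n);print(n,c)
E
```

```text
pics
rig.py
0.0 0.0188 0.0911822194532696
top {'intrinsics': array([[493.33493293,   0.        , 322.28348534],
       [  0.        , 493.33493293, 229.49691334],
       [  0.        ,   0.        ,   1.        ]]), 'k1': 0.0014473604059292901, 'cam_to_world': array([[ 0.03035436, -0.98604614,  0.16368144,  0.30032456],
       [-0.99947115, -0.03185341, -0.00654092,  0.12375708],
       [ 0.01166346, -0.16339633, -0.98649156,  0.90383731],
       [ 0.        ,  0.        ,  0.        ,  1.        ]])}
side {'intrinsics': array([[496.10529421,   0.        , 317.68112498],
       [  0.        , 496.10529421, 233.72234275],
       [  0.        ,   0.        ,   1.        ]]), 'k1': -0.05374262211200034, 'cam_to_world': array([[ 0.8325257 , -0.35379831,  0.42629534,  0.04079087],
       [-0.55369287, -0.55645097,  0.61950507, -0.47483352],
       [ 0.01803261, -0.75179058, -0.65915533,  0.69783959],
       [ 0.        ,  0.        ,  0.        ,  1.        ]])}
```

View pics/top0.png

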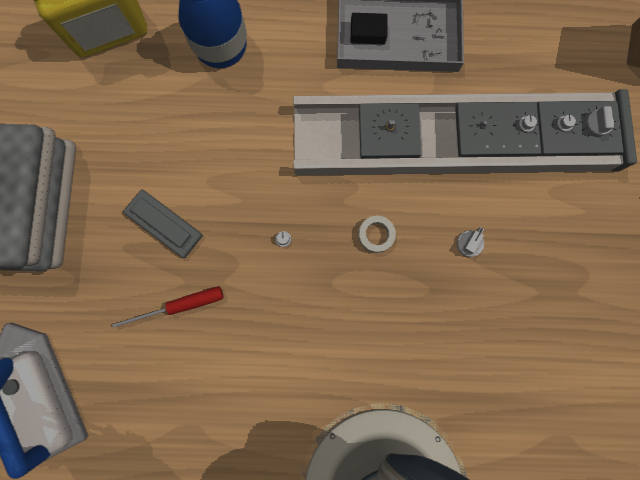

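View pics/side0.png

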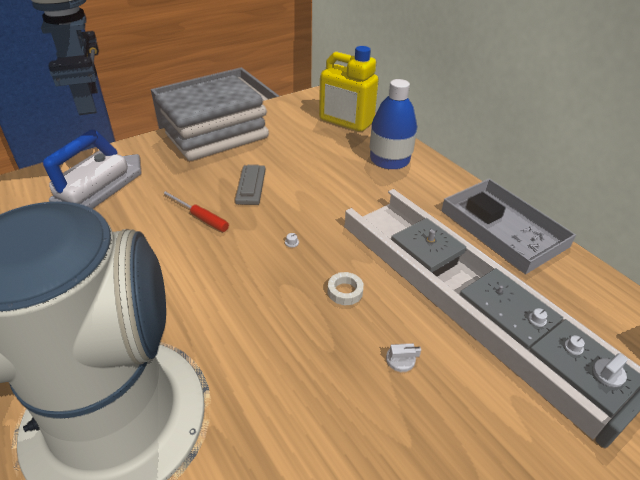

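The top view shows the module plate at about cols 360–420, rows 104–157, with the shaft at (391,125). The knob is at (470,244) with its pointer towards (481,230), the tape roll at (377,234) and the small knob at (283,239). In the side view the knob is at (402,357) and the shaft at (431,237).

```bash
cat > h.py <<'E'
from rig import arm, probe_bus, snapshot, get_calibration, solve_ik
import cv2,numpy as np
def ray(c,uv):
    K=c["intrinsics"];d=np.array([(uv[0]-K[0,2])/K[0,0],(uv[1]-K[1,2])/K[1,1]]);s=d.copy()
    for _ in range(8): s=d/(1+c["k1"]*(s@s))
    T=c["cam_to_world"];return T[:3,3],T[:3,:3]@np.r_[s,1]
def atz(c,uv,z):
    o,d=ray(c,uv);return o+d*(z-o[2])/d[2]
def tri(obs):
    A=np.zeros((3,3));b=np.zeros(3)
    for c,uv in obs:
        o,d=ray(c,uv);d=d/np.linalg.norm(d);P=np.eye(3)-np.outer(d,d);A+=P;b+=P@o
    p=np.linalg.solve(A,b);return p
def proj(c,p):
    T=np.linalg.inv(c["cam_to_world"]);q=T[:3,:3]@p+T[:3,3];s=q[:2]/q[2];s=s*(1+c["k1"]*(s@s));K=c["intrinsics"]
    return s*K[0,0]+K[:2,2]
def down(a): # tool z down, tool y axis at angle a (rad) from world x
    y=np.array([np.cos(a),np.sin(a),0]);z=np.array([0,0,-1.]);return np.c_[np.cross(y,z),y,z]
E
python3 - <<'E'
from h import *
np.set_printoptions(precision=4,suppress=True)
t=get_calibration("top");s=get_calibration("side")
for n,uv,z in [("end a",(360,105),.052),("end b",(360,157),.052),("shaft",(391,123),.076),("knob skirt",(469,246),.008),("ptr",(483,229),.032),("barback",(468,250),.032),("lipL",(294,97),.045),("lipL2",(294,167),.045),("lipR",(615,97),.045),("tape",(377,234),.019),("small",(283,239),.018)]:
    print(n,atz(t,uv,z))
print("shaft tri",tri([(t,(391,123)),(s,(431,232))]))
w=get_calibration("wrist");R=probe_bus.current_tool_rot()
print(R);print(R.T@w["cam_to_world"][:3,:3],R.T@(w["cam_to_world"][:3,3]-probe_bus.current_ee_pos()),w["intrinsics"],w["k1"])
E
```

```text
end a [0.6745 0.0562 0.052 ]
end b [0.5757 0.0544 0.052 ]
shaft [0.6323 0.0027 0.076 ]
knob skirt [ 0.427  -0.1525  0.008 ]
ptr [ 0.4552 -0.1709  0.032 ]
barback [ 0.4163 -0.1432  0.032 ]
lipL [0.6889 0.1778 0.045 ]
lipL2 [0.5552 0.1724 0.045 ]
lipR [ 0.71   -0.4184  0.045 ]
tape [0.4421 0.0182 0.019 ]
small [0.4276 0.1885 0.018 ]
shaft tri [0.6353 0.0015 0.0697]
[[-0.9592  0.2829 -0.0004]
 [ 0.2829  0.9592 -0.0011]
 [ 0.0001 -0.0011 -1.    ]]
[[-0.0006 -0.9662 -0.2579]
 [ 1.     -0.0004 -0.0005]
 [ 0.0004 -0.2579  0.9662]] [ 0.0731  0.0001 -0.1703] [[429.8403   0.     314.2162]
 [  0.     429.8403 243.3729]
 [  0.       0.       1.    ]] -0.03304596033686617
```

```bash
python3 - <<'E'
from h import *
np.set_printoptions(precision=4,suppress=True)
R=down(np.radians(2))
for k,p in enumerate([(.6235,.095,.15),(.6235,.045,.17)]):
    try:
        print(solve_ik(p,R))
    except Exception as e: print(e)
arm.move_to((.6235,.045,.17),R)
import pickle
c=get_calibration("wrist");im=snapshot("wrist");cv2.imwrite("pics/w1.png",im[:,:,::-1]);pickle.dump(c,open("w1.pkl","wb"))
arm.grip(0)
arm.move_to((.6235,.098,.13),R)
c=get_calibration("wrist");im=snapshot("wrist");cv2.imwrite("pics/w2.png",im[:,:,::-1]);pickle.dump(c,open("w2.pkl","wb"))
print(probe_bus.current_t(),probe_bus.current_width(),probe_bus.current_force())
a=cv2.imread("pics/w1.png");b=cv2.imread("pics/w2.png");
cv2.imwrite("pics/w12.png",cv2.resize(np.vstack([a,b]),(600,900))[:,:] if 0 else cv2.resize(np.hstack([a,b]),(800,300)))
E
```

```text
[ 3.2408 32.368  80.4993 -0.     67.1327  1.2408]
[-1.3429 30.7303 80.109  -0.     69.1607 -3.3429]
4.4667 0.0001445938107477774 [ 0.0816 -0.0501 -0.1725]
```

View pics/w1.png

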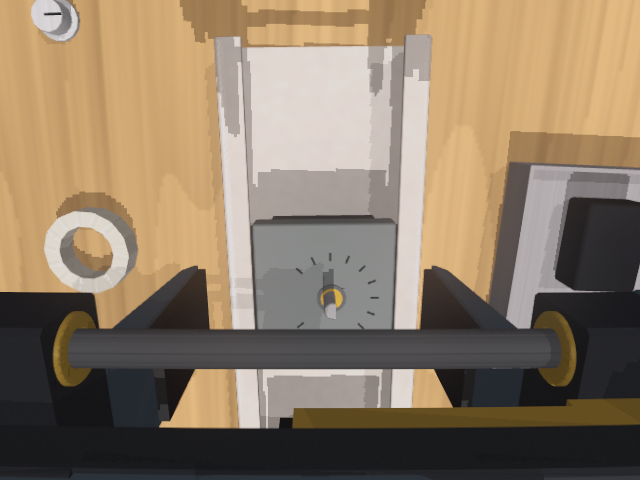

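View pics/w2.png

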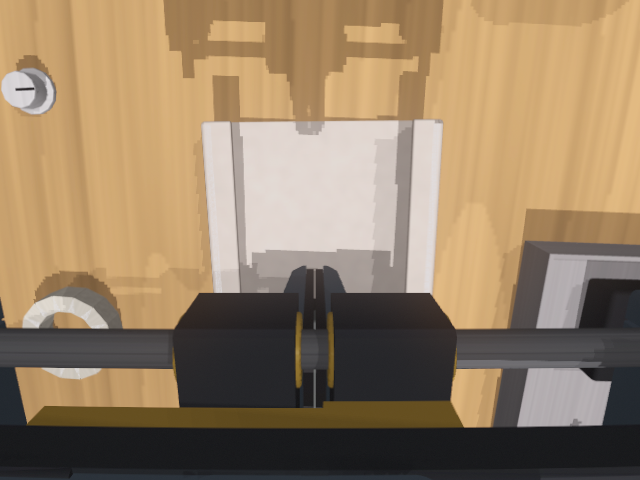

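In w1 the module's end edge is at row ~222, from (253,222) to (395,221), and the shaft tip is near (331,295). In w2 the closed fingers are over the empty channel behind the module and clear of it.

```bash
python3 - <<'E'
from h import *
import pickle
np.set_printoptions(precision=4,suppress=True)
c=pickle.load(open("w1.pkl","rb"));t=get_calibration("top")
a=atz(c,(253,222),.052);b=atz(c,(395,221),.052);print(a,b,tri([(c,(253,222)),(t,(360,157))]),tri([(c,(395,221)),(t,(360,105))]))
m=(a+b)/2; th=np.arctan2(*( (b-a)[[1,0]]));print("mid",m,np.degrees(th))
yaw=np.radians(2.0);u=np.array([np.sin(yaw),-np.cos(yaw),0])
R=down(yaw)
s=m-u*.040;arm.move_l((s[0],s[1],.032),R,feed=.12)
f0=probe_bus.current_force();p=np.array([s[0],s[1],.032]);L=[]
p=p+u*.018;arm.move_l(p,feed=.1)
pk=0;
for i in range(90):
    d=.004 if i*0.004<.05 and pk<5 else .001
    p=p+u*d;arm.move_l(p,feed=.05)
    f=-(probe_bus.current_force()-f0)@u;q=probe_bus.current_ee_pos();pk=max(pk,f)
    L.append((round((q-m)@u*1e3,1),round(f,1)))
    if f>22: break
print(L,probe_bus.current_t(),probe_bus.current_ee_pos())
E
```

```text
[0.5806 0.0552 0.052 ] [0.6779 0.0594 0.052 ] [0.5791 0.0533 0.0419] [0.6816 0.0554 0.0351]
mid [0.6292 0.0573 0.052 ] 2.453514413348386
[(np.float64(-17.9), np.float64(0.6)), (np.float64(-13.9), np.float64(0.4)), (np.float64(-9.7), np.float64(0.0)), (np.float64(-5.7), np.float64(-0.1)), (np.float64(-1.7), np.float64(0.5)), (np.float64(2.3), np.float64(0.0)), (np.float64(6.3), np.float64(0.6)), (np.float64(10.3), np.float64(0.2)), (np.float64(14.3), np.float64(0.1)), (np.float64(18.3), np.float64(0.7)), (np.float64(22.3), np.float64(0.5)), (np.float64(26.3), np.float64(-0.1)), (np.float64(30.3), np.float64(0.2)), (np.float64(31.0), np.float64(0.5)), (np.float64(32.0), np.float64(1.3)), (np.float64(33.0), np.float64(0.9)), (np.float64(34.1), np.float64(1.3)), (np.float64(35.1), np.float64(1.4)), (np.float64(36.1), np.float64(1.5)), (np.float64(37.1), np.float64(0.1)), (np.float64(38.1), np.float64(1.1)), (np.float64(39.1), np.float64(0.8)), (np.float64(40.0), np.float64(2.2)), (np.float64(40.5), np.float64(7.0)), (np.float64(41.2), np.float64(9.2)), (np.float64(42.1), np.float64(9.9)), (np.float64(43.5), np.float64(5.4)), (np.float64(44.9), np.float64(3.6)), (np.float64(46.2), np.float64(1.3)), (np.float64(47.3), np.float64(-0.1)), (np.float64(48.2), np.float64(-0.3)), (np.float64(49.1), np.float64(0.1)), (np.float64(50.1), np.float64(0.6)), (np.float64(51.1), np.float64(0.8)), (np.float64(52.1), np.float64(0.4)), (np.float64(52.7), np.float64(4.3)), (np.float64(52.8), np.float64(12.7)), (np.float64(52.9), np.float64(20.1)), (np.float64(53.0), np.float64(30.2))] 15.5167 [0.631  0.0043 0.0321]
```

The catch resisted from 40 mm to 47 mm and then let go. The module stopped hard at 52.5 mm, 13 mm after the catch began, so it is home. Next I look closely at the shaft.

```bash
python3 - <<'E'
from h import *
import pickle
np.set_printoptions(precision=4,suppress=True)
yaw=np.radians(2.0);u=np.array([np.sin(yaw),-np.cos(yaw),0]);R=down(yaw)
p=probe_bus.current_ee_pos();p=p-u*.015;arm.move_l(p,feed=.1)
p[2]=.11;arm.move_l(p,feed=.2)
# end face at front of finger ~ 16 mm; shaft est
m=np.array([.6292,.0573,0])+u*(.053+.016); e=m
sh=m+u*.055+np.array([np.cos(yaw),np.sin(yaw),0])*.005
print("shaft est",sh)
ims=[]
for k,(dx,z) in enumerate([(.045,.11),(.09,.14)]):
    q=sh+u*dx;arm.move_l((q[0],q[1],z),R,feed=.2)
    c=get_calibration("wrist");im=snapshot("wrist")[:,:,::-1];cv2.imwrite(f"pics/s{k}.png",im);pickle.dump(c,open(f"s{k}.pkl","wb"))
    uv=proj(c,np.r_[sh[:2],.076]);print(uv)
    x,y=[int(v) for v in uv];x=min(max(x,50),590);y=min(max(y,50),430)
    ims.append(cv2.resize(im[y-50:y+50,x-50:x+50],(400,400),interpolation=cv2.INTER_CUBIC));print("crop origin",x-50,y-50)
cv2.imwrite("pics/s.png",np.hstack(ims));print(probe_bus.current_t())
E
```

```text
shaft est [ 0.6385 -0.0664  0.    ]
[316.0763 190.9729]
crop origin 266 140
[314.6786  95.1507]
crop origin 264 45
17.7167
```

View pics/s.png

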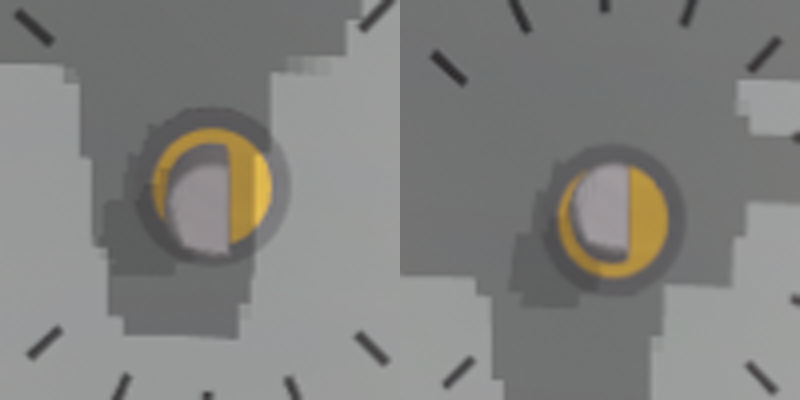

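The shaft's flat faces image right, which is tool +y or world yaw about 2°. The tip axis is at about (319.4,192) in s0 and (317.9,96.8) in s1. Now the knob from two wrist places.

```bash
python3 - <<'E'
from h import *
import pickle
np.set_printoptions(precision=4,suppress=True)
c0,c1=[pickle.load(open(f"s{k}.pkl","rb")) for k in (0,1)]
print("tip tri",tri([(c0,(319.4,192)),(c1,(317.9,96.8))]),atz(c0,(319.4,192),.076),atz(c1,(317.9,96.8),.076))
a=np.radians(57);R=down(a);X=R[:,0];k=np.array([.427,-.1525,0])
ims=[]
arm.grip(.045)
for i,(dx,z) in enumerate([(.09,.09),(.045,.06)]):
    q=k-X*dx;q[2]=z
    (arm.move_to if i==0 else arm.move_l)(q,R)
    c=get_calibration("wrist");im=snapshot("wrist")[:,:,::-1];cv2.imwrite(f"pics/k{i}.png",im);pickle.dump(c,open(f"k{i}.pkl","wb"))
    uv=proj(c,np.r_[k[:2],.008]);x,y=[int(v) for v in uv];x=min(max(x,100),540);y=min(max(y,100),380);print(uv,"origin",x-100,y-100)
    ims.append(cv2.resize(im[y-100:y+100,x-100:x+100],(400,400),interpolation=cv2.INTER_CUBIC))
cv2.imwrite("pics/k.png",np.hstack(ims));print(probe_bus.current_t())
E
```

```text
tip tri [ 0.6402 -0.0671  0.0744] [ 0.6401 -0.0669  0.076 ] [ 0.6402 -0.0672  0.076 ]
[313.8545  96.3774] origin 213 0
[314.1176 182.681 ] origin 214 82
20.225
```

View pics/k.png

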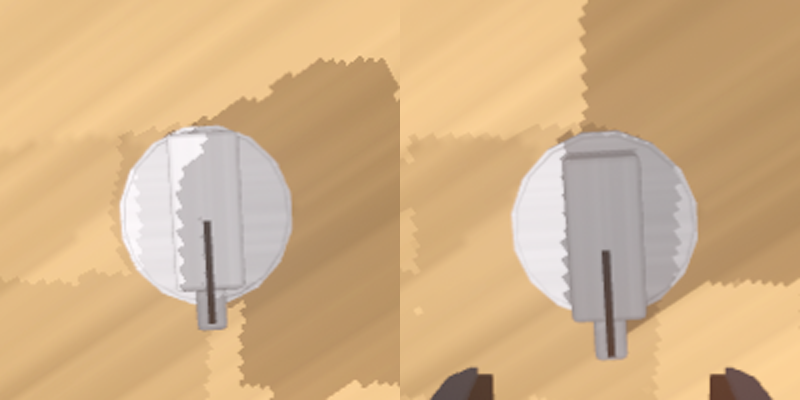

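The pointer is towards image-down, tilted 3.3° to the right in both views, so the knob's yaw is about −29.7°. The skirt centre is at crop (206,214) left and (205,224) right, and the bar-top centre at (206,211.5) left and (205,236.5) right.

```bash
python3 - <<'E'
from h import *
import pickle
np.set_printoptions(precision=4,suppress=True)
c0,c1=[pickle.load(open(f"k{k}.pkl","rb")) for k in (0,1)]
A=lambda x,y:(213+x/2,0+y/2);B=lambda x,y:(214+x/2,82+y/2)
print("skirt",atz(c0,A(206,214),.006),atz(c1,B(205,224),.006),tri([(c0,A(206,214)),(c1,B(205,224))]))
print("bar",atz(c0,A(205.5,211.5),.032),atz(c1,B(203.5,236.5),.032),tri([(c0,A(205.5,211.5)),(c1,B(203.5,236.5))]))
print("nose",atz(c0,A(211,329),.032),atz(c1,B(611,359)if 0 else B(211,359),.032),tri([(c0,A(211,329)),(c1,B(211,359))]))
E
```

```text
skirt [ 0.4324 -0.1546  0.006 ] [ 0.4329 -0.1548  0.006 ] [ 0.4325 -0.1546  0.0089]
bar [ 0.4327 -0.1551  0.032 ] [ 0.4318 -0.1547  0.032 ] [ 0.4325 -0.155   0.0274]
nose [ 0.4583 -0.17    0.032 ] [ 0.4579 -0.1695  0.032 ] [ 0.4586 -0.17    0.0292]
```

```bash
python3 - <<'E'
from h import *
import pickle
np.set_printoptions(precision=4,suppress=True)
a=np.radians(60.35);R=down(a);k=np.array([.4326,-.1548])
arm.move_l((*k,.06),R,feed=.1)
arm.move_l((*k,.0095),R,feed=.08)
f0=probe_bus.current_force()
arm.grip(.01);print("w",probe_bus.current_width(),probe_bus.current_grasp_force(),probe_bus.current_ee_pos())
arm.move_l((*k,.15),R,feed=.15)
print(probe_bus.current_width(),probe_bus.current_force()-f0)
R=down(np.radians(92));X=R[:,0];s=np.array([.6401,-.0669,0])
ims=[]
for i,(dx,z) in enumerate([(.045,.13),(.075,.15)]):
    q=s-X*dx;q[2]=z
    (arm.move_to if i==0 else arm.move_l)(q,R)
    c=get_calibration("wrist");im=snapshot("wrist")[:,:,::-1];cv2.imwrite(f"pics/p{i}.png",im);pickle.dump(c,open(f"p{i}.pkl","wb"))
    uv=proj(c,np.r_[s[:2],.076]);x,y=[int(v) for v in uv];x=min(max(x,50),590);y=min(max(y,50),430);print(uv,"origin",x-50,y-50)
    ims.append(cv2.resize(im[y-50:y+50,x-50:x+50],(400,400),interpolation=cv2.INTER_CUBIC))
ov=cv2.resize(im,(400,300));
cv2.imwrite("pics/p.png",np.vstack([np.hstack(ims),np.hstack([cv2.resize(cv2.imread('pics/p0.png'),(266,200)),cv2.resize(im,(266,200)),np.zeros((200,268,3),np.uint8)])]));print(probe_bus.current_t())
E
```

```text
w 0.017810380436096413 29.999782294034958 [ 0.4327 -0.1548  0.0097]
0.01779900486523723 [ 0.0343  0.0181 -1.4382]
[314.9485 186.7661] origin 264 136
[315.1341 126.2395] origin 265 76
24.7
```

View pics/p.png

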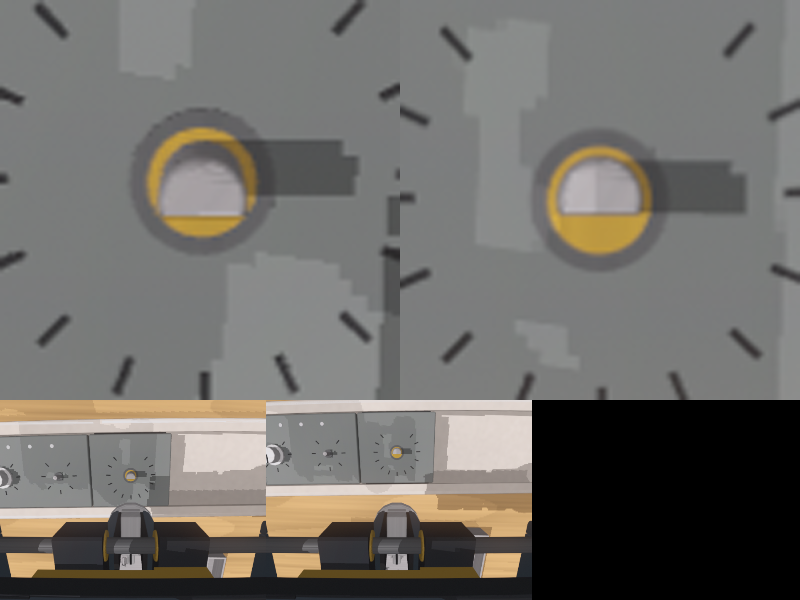

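In both views the flat edge is level and faces image-down, so the 92° tool yaw is right, and the module touches its neighbour. The axis is at crop (203.5,200.6) left and (200.5,198.6) right.

```bash
python3 - <<'E'
from h import *
import pickle
np.set_printoptions(precision=5,suppress=True)
c0,c1=[pickle.load(open(f"p{k}.pkl","rb")) for k in (0,1)]
u0=(264+203.5/4,136+200.6/4);u1=(265+200.5/4,76+198.6/4)
P=[atz(c0,u0,.076),atz(c1,u1,.076)];print(P,tri([(c0,u0),(c1,u1)]))
e92=np.mean(P,0)[:2];e2=np.array([.64015,-.06705])
R1,R2=down(np.radians(92))[:2,:2],down(np.radians(2))[:2,:2]
b=np.linalg.solve(R1-R2,e92-e2);print("b",b,"true shaft",e92-R1@b, "x-only target", e92-R1@np.array([0,b[1]]))
E
```

```text
[array([ 0.63978, -0.06695,  0.076  ]), array([ 0.63979, -0.06692,  0.076  ])] [ 0.63979 -0.06693  0.07595]
b [0.00012 0.00025] true shaft [ 0.63991 -0.06717] x-only target [ 0.63979 -0.06718]
```

```bash
python3 - <<'E'
from h import *
R=down(np.radians(92));t=np.array([.6398,-.0671])
arm.move_l((*t,.105),R,feed=.12);arm.move_l((*t,.089),R,feed=.05);arm.sleep(.2)
f0=probe_bus.current_force();z=.089;L=[]
while z>.058:
    z-=.001;arm.move_l((*t,z),R,feed=.03)
    f=probe_bus.current_force()-f0;q=probe_bus.current_ee_pos()
    L.append(f"{q[2]*1e3:.1f}:{f[0]:.1f},{f[1]:.1f},{f[2]:.1f}")
    if f[2]>16 or (z>.0715 and f[2]>3.5): break
print(L,probe_bus.current_t(),probe_bus.current_width(),q)
E
```

```text
['88.0:-0.3,0.6,0.8', '86.9:-1.0,0.1,-0.1', '85.9:-0.3,-0.1,0.9', '84.9:-0.1,0.2,0.6', '83.9:-0.0,-0.7,-0.3', '82.9:0.3,0.5,-0.6', '82.0:-0.2,-0.8,-0.2', '80.9:-1.2,-0.2,0.4', '79.9:-1.5,0.1,-0.1', '78.9:0.3,0.3,-0.8', '77.9:-0.1,-0.0,-0.2', '76.9:-0.3,-0.4,0.9', '75.9:-0.2,0.2,0.6', '74.9:0.4,-0.5,0.5', '73.9:-0.4,-0.1,0.5', '72.9:-0.4,-0.0,-0.5', '71.9:-0.6,-0.1,0.5', '70.9:-1.0,-0.5,-0.3', '69.9:-0.8,-0.9,0.3', '69.2:-1.3,-0.1,4.2', '68.1:-0.6,0.3,6.2', '67.1:-0.7,0.2,6.3', '66.1:-1.4,-0.6,7.0', '65.1:-1.7,0.5,7.4', '64.2:-1.1,0.6,8.5', '63.5:-2.0,0.6,12.2', '63.2:-5.6,0.5,23.3'] 33.0 0.01782156813884875 [ 0.64013206 -0.06713238  0.06320632]
```

```bash
python3 - <<'E'
from h import *
arm.sleep(.7)
print(probe_bus.current_ee_pos(),probe_bus.current_force(),probe_bus.current_width(),probe_bus.current_t())
t=snapshot("top")[70:270,340:640,::-1];s=snapshot("side")[170:470,330:640,::-1]
cv2.imwrite("pics/f.png",np.hstack([cv2.resize(t,(420,280)),cv2.resize(s,(289,280))]))
E
```

```text
[ 0.64011909 -0.0671541   0.0631607 ] [-5.40024293  0.55955661 20.30166106] 0.017631062566695305 33.7
```

View pics/f.png

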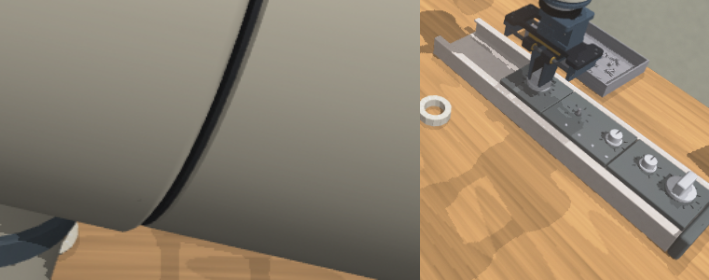

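The arm hides the top view. The side view shows the module flush with its neighbour and the knob held down on it. The push is steady at about 20 N against the end stop, so I hand it in.

```bash
python3 -c "
from rig import arm, probe_bus, snapshot, get_calibration, solve_ik
print(arm.sign_off())"
```

```text
the job is handed in; nothing more can be done
None
```

The job is handed in at about 34 s: the module clicked home against its neighbour, and the knob is fully on the D-shaft and still held pressed to the end of its start spring at about 20 N; the other loose things were not touched.

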